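Set the filter slide of a water-test photometer

ROBOT

A 7-joint arm with a two-finger parallel gripper is mounted at the origin on the work surface. World frame = base frame: x ahead of the robot, y to its left, z up, the work surface at z = 0. Lengths are in m, angles in rad, forces in N, time in s.
With the tool pointing down it reaches from about 0.35 to 0.9 m from the base axis. Payload 8.1 kg.
Tool frame: the origin (TCP) lies midway between the tips of the shut fingers; the grasp point (between the pads) lies 19 mm behind it; z points along the fingers, y is the line along which they close (so a half turn about z gives the same grasp; the last joint's range is limited). The gripper opens to 92 mm and grips with 3 to 60 N. Pads are 19 mm wide; open, the fingers measure 130 mm over their backs; the gripper's body (75 mm by 190 mm) begins 47 mm behind the grasp point.
Start: joints at [-1.207, 0.434, 0.025, 1.573, -0.012, 1.134, -0.075], TCP at [0.281, 0.558, 0.227] pointing down, gripper open.
Joint ranges: [-2.62, 2.62], [-0.44, 2.09], [-1.27, 1.32], [0.08, 2.57], [-1.32, 4.46], [0.12, 2], [-2.74, 2.74]. Speed limits (rad/s): [2.22, 2.22, 3.01, 3.01, 3.14, 3.14, 3.14].

INTERFACE

Orientations are given as a rotation vector (axis times angle).
In Python, from cell import arm gives the robot as it stands.
- The arm moves only by the tool arm_command, never from a script. Its arguments are lists of equal length, an entry for each row: "dp": the shift along the tool's x, y, z in units of 25 mm (1.0 is 25 mm), a list of three; "angular": the turn, a rotation vector about the tool's x, y, z in units of 0.15 rad (1.0 is 0.15 rad), a list of three; "claw": the opening, from 0 (shut) to 1 (fully open). In form: {"dp": [[x, y, z], ...], "angular": [[rx, ry, rz], ...], "claw": [claw, ...]}. A call has 1 to 10 rows; each row shifts and turns the commanded pose from where the row before left it, along the tool's axes as they then stand; what a row does not reach is not made up. A row lasts 1/10 s, in which the tool goes at most 50 mm and 8.59 degrees, less where a joint would pass 70% of its speed; a pose out of reach is approached as far as the arm can. A call with a number of a shift or a turn outside -1 to 1 is refused whole. A call with a gripper value outside its range is refused whole. The fingers move at their own pace and stop on an object; "force" is the grip in N (left out, the last holds). Time passes only in rows, so rows that do not move let the fingers close. It gives the time, the measured TCP pose, the force, the opening and the grip force at its end, in the units of the state.
- arm.observe(): the state, without advancing time (a new reading comes with each control period).
- arm.get_image(name): name is "scene" or "top"; returns a dict with "frame" (384x512x3 uint8, red, green, blue), "z_map" (384x512 float32, m along the optical axis (not along the pixel's ray), 0 where there is no reading), "K" (3x3 intrinsics, pixels), "k1" (the pictures are not rectified: a ray, as slopes to the right and down, at radius r is drawn at 1 + k1 r^2 times it, then the intrinsics apply), "R" (3x3) and "t" (3): a world point X has camera coordinates R X + t. Camera axes: x right, y down, z forward; pixel columns grow to the right and rows downward; lengths in m; the calibration is good to about 2 mm. A picture is of the moment at which its call begins.
- arm.sign_off(): hands the job in; it is judged then, once.
The state is a dict: "clock": time; "joints": joint angles; "dq": joint speeds; "joint_efforts": joint torques, N m; "position": TCP position; "ee_rot": TCP orientation; "force": force on the tool from outside, world axes, zero at the start; "ft_torque": the same for the moment, N m; "width": opening from 0.0 (shut) to 1.0 (fully open); "gripper_force": force on a finger pad.
Only numpy, scipy, OpenCV 4.12 (cv2) and the standard library are available. Lean on these libraries where they do the work, as an engineer would, in place of code of your own. Each camera call takes 0.05 s, during which the arm holds its last target. There are 200 camera calls.

TASK

Lift the dust cover off the photometer and set it down upright on the bench, clear of the instrument. Then take the filter slide by its knob and slide it to the left (seen from the keypad side) along its rail until you feel the ball click into the notch, without running it on to the far end stop. Finish there, still holding the knob, with the ball in its notch, and leave the bottles alone.

Things in the scene. Friction and masses are not known exactly. Their poses are not given: they have to be found in the camera images.
- photometer: bench photometer, fixed: blue plastic housing 160 mm (its x) by 250 mm (its y), 48 mm high, flat top. Origin: centre of its underside; z up; keypad and display on its -x half; +y is 'left', the sliding direction. On top lies an aluminium rail 40 mm wide, 164 mm long along y, 12 mm high, centred at x = +22 mm, y = 0; the steel filter slide runs on it.
- cover: loose white plastic dust cover, 100 to 210 g: open-bottomed box 58 mm (its x) by 182 mm (its y) by 62 mm high, 3 mm walls, standing on the photometer's top over rail and slide (must rise about 50 mm to clear the knob). Centred on its roof a grip rib 14 mm wide (x), 60 mm long (y), from 62 to 88 mm above the origin. Origin: centre of its lower rim; z up.
- filter_slide (a joint): position of the filter slide on the rail, m: 0 at the right end stop, 0.100 at the left end stop, growing along the photometer's +y. Starts between 0 and 0.025. It takes 1 to 2 N to move it along the plain rail. The notch lies somewhere between 0.045 and 0.075, elsewhere each time, out of sight: it has to be felt.
- knob_top (a point): centre of the top of the slide's knob, 94 mm above the bench. The knob is an upright black block 22 mm (photometer x) by 16 mm (y, the sliding direction) by 28 mm high on the middle of the slide's steel plate (32 by 56 mm, 6 mm thick, on the rail). At slide position 0 it is at x = +22, y = -50 mm in the photometer's frame; axes alike.
- detent_ball (a joint): height of the sprung ball under the slide, m: about 0 (-0.001 to 0) fully seated in the rail's V notch, about 0.0025 riding on the plain rail. From about 4 mm off the notch's centre it drops in and draws the slide to the centre with up to about 10 N; pushing it out again on either side takes as much.
- sample_bottle_a: white plastic sample bottle with blue cap, 52 mm across, 135 mm high, standing to the photometer's left; leave alone. Origin: centre of its underside.
- sample_bottle_b: another such bottle, 52 mm across, 135 mm high, farther to the left; leave alone. Origin: centre of its underside.
- dropper_bottle: small white dropper bottle, 28 mm across, 70 mm high, standing behind the photometer; leave alone. Origin: centre of its underside.
Mind the look-alikes: they are no part of the job. What is shaped like the cover but black or purple is not meant.

How it is judged:
On the way, in this order (a step that is already met when the one before it is completed fails the run):
1. the cover is lifted by the fingers clear of the rail and slide (z of cover in the frame of photometer above 0.083 m and contact force between the fingers and cover above 0.5 N), for 0.1 s.
2. the fingers bring the cover down upright to the bench, to within 12 mm, before letting go (height (world z) of cover below 0.012 m and angle between cover's own z axis and vertical below 0.15 rad and contact force between the fingers and cover above 0.5 N), for 0.05 s.
At the end, for the whole second after the job is handed in: The ball is in the notch (detent_ball below 0.8 mm, i.e. the slide within about 2 mm of the notch's centre), the slide is still and the fingers hold its knob (over 3 N of contact); the cover stands at rest, upright within 0.1 rad, on the bench, touching neither the photometer nor the fingers (value of joint detent_ball below 0.0008 m and velocity of joint filter_slide between -0.01 and 0.01 m/s and contact force between the fingers and filter_slide above 3 N and height (world z) of cover below 0.005 m and angle between cover's own z axis and vertical below 0.1 rad and linear speed of cover below 0.02 m/s and contact force between cover and photometer below 0.05 N and contact force between the fingers and cover below 0.05 N); the arm keeps its last pose, push and grip.
It fails at once if the slide runs on to the far end stop (beyond 92 of its 100 mm) (value of joint filter_slide above 0.092 m).
It fails at once if a bottle is shifted more than 30 mm or tipped (distance of any of sample_bottle_a, sample_bottle_b, dropper_bottle from where it was at the start of the episode above 0.03 m or angle between any of sample_bottle_a, sample_bottle_b, dropper_bottle's own z axis and vertical above 0.5 rad).
It also fails if it takes over 67 s, if anything falls off the work surface, if the arm or the gripper's body presses on something with over 40 N, if the wrist force passes 120 N, or if a joint passes its speed limit or range.

## Working session

There is one attempt and no reset: what is moved stays moved. The work goes in short steps, Python scripts to look and compute and a tool call to move; the robot and the scene stay as the last step left them, time stands still between calls to the robot, and variables do not carry over. Pictures are saved under pics/ and viewed, at most 10 in all, crops included, and the job is handed in when it is done.

Besides the shell and the picture viewer there is one more tool, called after "Call:" as a command line: name --argument value ..., lists and objects as JSON in quotes. arm_command: Moves the arm, as the interface text tells. Its arguments: {"type":"object","properties":{"dp":{"type":"array","items":{"type":"array","items":{"type":"number"}}},"angular":{"type":"array","items":{"type":"array","items":{"type":"number"}}},"claw":{"type":"array","items":{"type":"number"}},"force":{"type":"number"}},"required":["dp","angular","claw"]}

```bash
mkdir -p pics; cat > h.py <<'E'
import numpy as np,cv2
from cell import arm
def px2w(im,u,v,d=None):
    K=im["K"];x=(u-K[0,2])/K[0,0];y=(v-K[1,2])/K[1,1]
    a,b=x,y
    for _ in range(20):
        s=1+im["k1"]*(a*a+b*b);a,b=x/s,y/s
    z=im["z_map"][int(round(v)),int(round(u))] if d is None else d
    return im["R"].T@(np.array([a*z,b*z,z])-im["t"])
def cloud(im):
    K=im["K"];v,u=np.mgrid[0:384,0:512]
    x=(u-K[0,2])/K[0,0];y=(v-K[1,2])/K[1,1];a,b=x,y
    for _ in range(20):
        s=1+im["k1"]*(a*a+b*b);a,b=x/s,y/s
    z=im["z_map"];P=np.stack([a*z,b*z,z],-1)-im["t"]
    return P@im["R"]
E
python3 - <<'E'
from h import *
import pickle
a=arm.get_image("top");b=arm.get_image("scene")
pickle.dump((a,b),open("i0.pkl","wb"))
for n,i in(("top0",a),("scene0",b)):
    cv2.imwrite(f"pics/{n}.png",cv2.resize(i["frame"][...,::-1],(768,576)))
s=arm.observe();print(s["position"],s["ee_rot"],s["width"],s["force"])
E
```

```text
[0.28112464 0.55769365 0.22603083] [-7.26701097e-01 -3.05619046e+00  2.16523749e-03] 0.9979481254442933 [-0.87911007  0.37178835 -0.10171508]
```

View pics/top0.png

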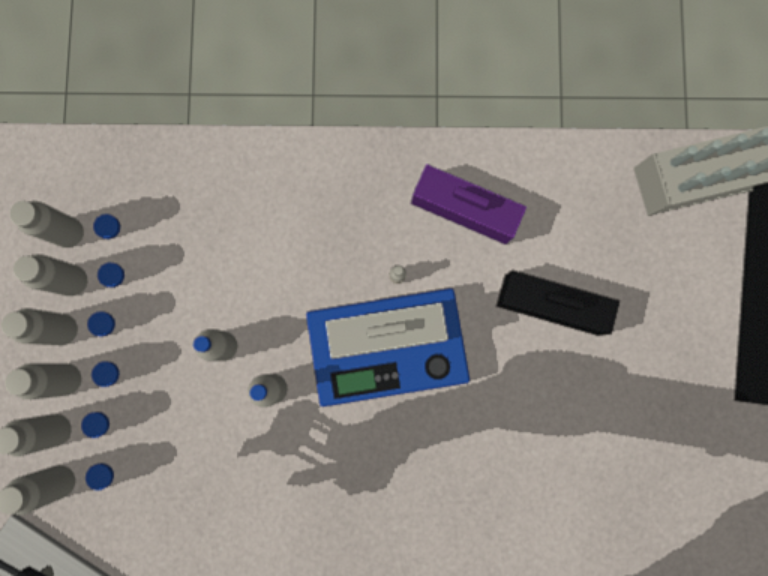

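View pics/scene0.png

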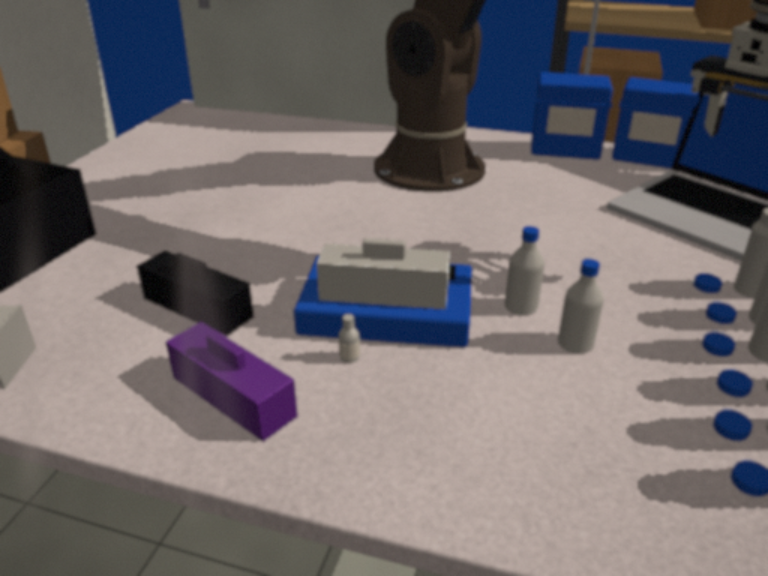

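Top view (768×576 px): the white cover is on the blue photometer at (388,328), with its rib at (395,328). The look-alikes are the black cover at (558,302) and the purple one at (468,204). The sample bottles are at (215,345) and (268,390), and the dropper is at (398,272). By the description I choose the white one on the photometer.

```bash
python3 - <<'E'
from h import *
import pickle
a,b=pickle.load(open("i0.pkl","rb"))
def rect(P,m,n):
    Q=P[m][:,:2].astype(np.float32);r=cv2.minAreaRect(Q);print(n,m.sum(),"c",np.round(r[0],4),"size",np.round(r[1],4),"ang",round(r[2],1),"zmed",round(float(np.median(P[m][:,2])),4))
P=cloud(a);v,u=np.mgrid[0:384,0:512]
roi=(u>195)&(u<320)&(v>185)&(v<275)
f=a["frame"].astype(int);blue=(f[...,2]>f[...,0]+50)
er=lambda m:cv2.morphologyEx(m.astype(np.uint8),cv2.MORPH_OPEN,np.ones((2,2)))>0
rect(P,er(roi&(P[...,2]>.035)&(P[...,2]<.056)),"photoTop")
rect(P,er(roi&(abs(P[...,2]-.110)<.007)),"roof")
rect(P,er(roi&(abs(P[...,2]-.136)<.008)&(u>225)),"rib")
PS=cloud(b)
for n,(x,y) in dict(A=(268,392),B=(203,344),drop=(398,272),black=(558,302),purple=(468,204)).items():print(n,px2w(a,x/1.5,y/1.5))
vs,us=np.mgrid[0:384,0:512]
rs=(us>195)&(us<318)&(vs>155)&(vs<235)
rect(PS,er(rs&(abs(PS[...,2]-.136)<.006)),"rib_s")
rect(PS,er(rs&(abs(PS[...,2]-.110)<.006)),"roof_s")
for n,(x,y) in dict(Acap=(530,234),Bcap=(590,268),ribtop=(385,243),roofL=(330,250),roofR=(440,257)).items():print(n,px2w(b,x/1.5,y/1.5))
# base at mask edges
cv2.imwrite("pics/crop.png",cv2.resize(a["frame"][180:280,190:330,::-1],(784,560),interpolation=cv2.INTER_CUBIC))
E
```

```text
photoTop 4549 c [0.5704 0.0694] size [0.1906 0.2566] ang 9.8 zmed 0.0483
roof 1796 c [0.5747 0.0682] size [0.072  0.1897] ang 9.7 zmed 0.1101
rib 161 c [0.5665 0.0682] size [0.0493 0.0603] ang 16.2 zmed 0.1355
A [0.48564484 0.25454302 0.10651943]
B [0.55709398 0.34877159 0.13523276]
drop [0.6783711  0.05562559 0.07068946]
black [ 0.6306048  -0.19751451  0.08613123]
purple [ 0.79349995 -0.05916744  0.06530335]
rib_s 153 c [0.9805 0.1837] size [0.8283 0.0563] ang 14.9 zmed 0.1336
roof_s 1227 c [0.8816 0.1337] size [1.0342 0.1819] ang 10.5 zmed 0.11
Acap [0.50010607 0.26810223 0.1343344 ]
Bcap [0.57361017 0.35453739 0.1355251 ]
ribtop [0.58811751 0.07965469 0.13536127]
roofL [ 0.58695413 -0.00291527  0.10999245]
roofR [0.55978247 0.15200337 0.10975074]
```

View pics/crop.png

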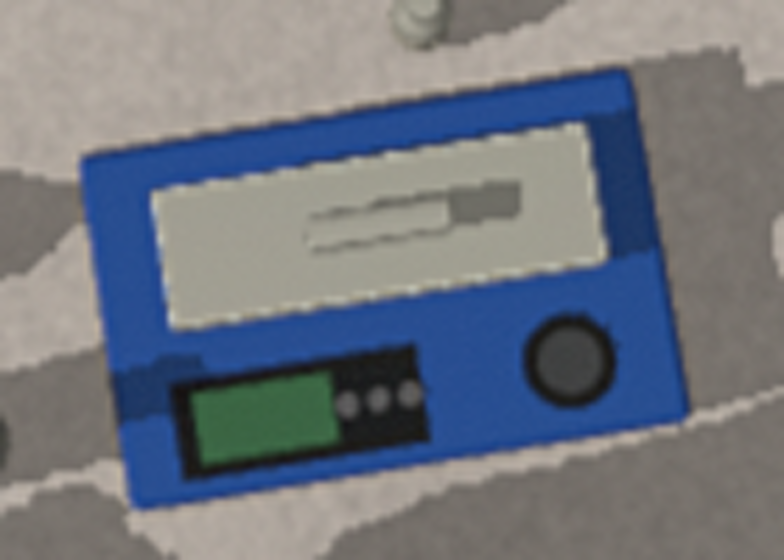

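The crop shows the white cover, with roof corners at (152,190), (585,122), (608,262) and (170,328). Its rib spans (305,215) to (450,230). The photometer's top corners are (82,157), (630,68), (690,415) and (137,507).

```bash
cat >> h.py <<'E'
def onz(im,u,v,h):
    p=px2w(im,u,v,1.0);c=-im["R"].T@im["t"];d=p-c
    return c+d*(h-c[2])/d[2]
E
python3 - <<'E'
from h import *
import pickle
from scipy.spatial.transform import Rotation as R
a,b=pickle.load(open("i0.pkl","rb"))
g=lambda x,y,h:onz(a,190+(x+.5)/5.6-.5,180+(y+.5)/5.6-.5,h)[:2]
for n,h,c in(("photo",.048,[(82,157),(630,68),(690,415),(137,507)]),("roof",.110,[(152,190),(585,122),(608,262),(170,328)]),("rib",.136,[(305,215),(447,195),(450,230),(308,252)])):
    q=np.array([g(x,y,h) for x,y in c]);e=q[0]-q[1]+q[3]-q[2];f=q[0]-q[3]+q[1]-q[2]
    print(n,q.mean(0).round(4),"long",np.linalg.norm(e)/2,"short",np.linalg.norm(f)/2,"yaw",np.degrees(np.arctan2(-e[0],e[1])),np.degrees(np.arctan2(f[1],f[0])))
# scene view rib check (image 768 coords)
for h,x,y in((.136,363,243),(.136,405,247),(.11,320,250),(.11,450,258)):print(onz(b,(x+.5)/1.5-.5,(y+.5)/1.5-.5,h))
s=arm.observe();print(s["position"],R.from_rotvec(s["ee_rot"]).as_matrix().round(3))
E
```

```text
photo [0.5595 0.0712] long 0.24472897069291163 short 0.1544230925246482 yaw 9.910681233887004 9.868452451856916
roof [0.5826 0.0751] long 0.18168765384810204 short 0.057905682405066224 yaw 9.343308123932307 8.871788432635542
rib [0.5822 0.0761] long 0.057537002565521723 short 0.014475579979439936 yaw 9.008571162627767 5.257087862629863
[0.59755596 0.05047561 0.136     ]
[0.5914213 0.1088174 0.136    ]
[ 0.59058736 -0.01721669  0.11      ]
[0.55821678 0.16566103 0.11      ]
[0.28112464 0.55769365 0.22603083] [[-0.893  0.45  -0.001]
 [ 0.45   0.893 -0.001]
 [-0.    -0.001 -1.   ]]
```

Photometer centre is about (0.560, 0.071) with yaw about 9.7°. Its rail centre predicts (0.581, 0.075), which agrees with the roof and rib measurements and the given sizes. I'll turn the tool so its y lies along photometer x, then go above the rib.

Call:
arm_command --dp '[[0,0,0],[0,0,0],[0,0,0],[0,0,0],[0,0,0],[0,0,0],[0,0,0]]' --angular '[[0,0,0.89],[0,0,0.89],[0,0,0.89],[0,0,0.89],[0,0,0.89],[0,0,0.89],[0,0,0.89]]' --claw '[1,1,1,1,1,1,1]' --force 30

```text
clock: 0.8
position: [0.2811, 0.5579, 0.2263]
ee_rot: [2.032, 2.396, -0.001]
force: [-0.2, 0.0, 0.8]
width: 0.998
gripper_force: 0.0
```

Call:
arm_command --dp '[[-1,0.4,0],[-1,0.4,0],[-1,0.4,0],[-1,0.4,0],[-1,0.4,0],[-1,0.4,0],[-1,0.4,0],[-1,0.4,0],[-1,0.4,0],[-1,0.4,0]]' --angular '[[0,0,0],[0,0,0],[0,0,0],[0,0,0],[0,0,0],[0,0,0],[0,0,0],[0,0,0],[0,0,0],[0,0,0]]' --claw '[1,1,1,1,1,1,1,1,1,1]'

```text
clock: 1.8
position: [0.4222, 0.3274, 0.2265]
ee_rot: [-2.025, -2.401, 0.001]
force: [0.3, -0.6, 0.4]
width: 0.997
gripper_force: 0.0
```

Call:
arm_command --dp '[[-1,0.4,0],[-1,0.4,0],[-1,0.4,0],[-1,0.4,0],[-1,0.4,0],[-1,0.4,0],[-1,0.4,0],[-1,0.4,0],[-1,0.4,0],[-1,0.4,0]]' --angular '[[0,0,0],[0,0,0],[0,0,0],[0,0,0],[0,0,0],[0,0,0],[0,0,0],[0,0,0],[0,0,0],[0,0,0]]' --claw '[1,1,1,1,1,1,1,1,1,1]'

```text
clock: 2.8
position: [0.5629, 0.098, 0.2264]
ee_rot: [-2.025, -2.401, 0.001]
force: [1.5, 0.2, 0.8]
width: 1.003
gripper_force: 0.0
```

```bash
cat >> h.py <<'E'
def st(tx=.5812,ty=.0750,tz=.114,yaw=9.7):
    from scipy.spatial.transform import Rotation as R
    s=arm.observe();M=R.from_rotvec(s["ee_rot"]).as_matrix();p=np.array(s["position"])
    print("t",round(s["clock"],2),"p",p.round(4),"toolyaw",np.degrees(np.arctan2(M[1,1],M[0,1])).round(2),"tilt",M[:2,2].round(3),"w",round(s["width"],3),"gf",round(s["gripper_force"],2),"F",np.round(s["force"],2),"F_tool",np.round(M.T@s["force"],2))
    print("dtool units",(M.T@(np.array([tx,ty,tz])-p)/.025).round(3),"photo local",np.round([(p[0]-.56)*.9857+(p[1]-.0712)*.1685,-(p[0]-.56)*.1685+(p[1]-.0712)*.9857],4))
    return s
E
python3 -c "
from h import *
print(np.round(st()['joints'],2))"
```

```text
t 2.8 p [0.5629 0.098  0.2264] toolyaw 9.71 tilt [-0.001 -0.   ] w 1.003 gf 0.0 F [1.52 0.21 0.78] F_tool [-0.05  1.54 -0.78]
dtool units [-1.032  0.568  4.496] photo local [0.0074 0.026 ]
[-0.57  0.36  0.42  1.73 -0.16  1.09  0.07]
```

Call:
arm_command --dp '[[-0.9,0.5,0],[0,0,0],[0,0,0.8],[0,0,0.9],[0,0,0.9],[0,0,0.9],[0,0,0.5],[0,0,0.3],[0,0,0.1],[0,0,0]]' --angular '[[0,0,0],[0,0,0],[0,0,0],[0,0,0],[0,0,0],[0,0,0],[0,0,0],[0,0,0],[0,0,0],[0,0,0]]' --claw '[1,1,1,1,1,1,1,1,1,1]'

```text
clock: 3.8
position: [0.5791, 0.0791, 0.1171]
ee_rot: [2.025, 2.401, 0.001]
force: [-0.4, -0.6, 0.3]
width: 1.002
gripper_force: 0.0
```

```bash
python3 -c "
from h import *
st(tz=.115)"
```

```text
t 3.8 p [0.5791 0.0791 0.1171] toolyaw 9.71 tilt [0. 0.] w 1.002 gf 0.0 F [-0.39 -0.62  0.32] F_tool [-0.55 -0.49 -0.32]
dtool units [-0.175  0.055  0.083] photo local [0.0202 0.0045]
```

Call:
arm_command --dp '[[-0.17,0.08,0.06],[0,0,0],[0,0,0],[0,0,0],[0,0,0],[0,0,0],[0,0,0],[0,0,0],[0,0,0],[0,0,0]]' --angular '[[0,0,0],[0,0,0],[0,0,0],[0,0,0],[0,0,0],[0,0,0],[0,0,0],[0,0,0],[0,0,0],[0,0,0]]' --claw '[1,1,0,0,0,0,0,0,0,0]' --force 30

```text
clock: 4.8
position: [0.5816, 0.0751, 0.1152]
ee_rot: [2.026, 2.401, 0.0]
force: [-1.2, -1.2, -0.7]
width: 0.354
gripper_force: 0.0
```

```bash
python3 -c "
from h import *
st(tz=.115)"
```

```text
t 4.8 p [0.5816 0.0751 0.1152] toolyaw 9.71 tilt [0. 0.] w 0.354 gf 0.0 F [-1.22 -1.23 -0.69] F_tool [-1.01 -1.41  0.69]
dtool units [-0.001 -0.015  0.009] photo local [0.0219 0.0002]
```

Call:
arm_command --dp '[[0,0,0],[0,0,0],[0,0,0],[0,0,0],[0,0,0],[0,0,0],[0,0,0]]' --angular '[[0,0,0],[0,0,0],[0,0,0],[0,0,0],[0,0,0],[0,0,0],[0,0,0]]' --claw '[0,0,0,0,0,0,0]'

```text
clock: 5.5
position: [0.5815, 0.0751, 0.1151]
ee_rot: [-2.026, -2.401, 0.0]
force: [-0.8, -0.2, -1.3]
width: 0.153
gripper_force: 30.0
```

Opening is 0.153 × 92 mm = 14 mm, which matches the rib width. Lifting.

Call:
arm_command --dp '[[0,0,-0.2],[0,0,-0.4],[0,0,-0.5],[0,0,-0.5],[0,0,-0.5],[0,0,-0.5],[0,0,-0.2],[0,0,0],[0,0,0]]' --angular '[[0,0,0],[0,0,0],[0,0,0],[0,0,0],[0,0,0],[0,0,0],[0,0,0],[0,0,0],[0,0,0]]' --claw '[0,0,0,0,0,0,0,0,0]'

```text
clock: 6.4
position: [0.5813, 0.0752, 0.185]
ee_rot: [-2.025, -2.401, 0.0]
force: [-0.5, 0.1, -1.8]
width: 0.147
gripper_force: 30.0
```

```bash
python3 - <<'E'
from h import *
s=st()
i=arm.get_image("scene");cv2.imwrite("pics/lift.png",cv2.resize(i["frame"][90:270,150:390,::-1],(800,600),interpolation=cv2.INTER_CUBIC))
E
```

```text
t 6.4 p [0.5813 0.0752 0.185 ] toolyaw 9.71 tilt [-0.  0.] w 0.147 gf 29.97 F [-0.53  0.08 -1.76] F_tool [ 0.17 -0.51  1.76]
dtool units [-0.006 -0.003  2.839] photo local [0.0216 0.0003]
```

View pics/lift.png

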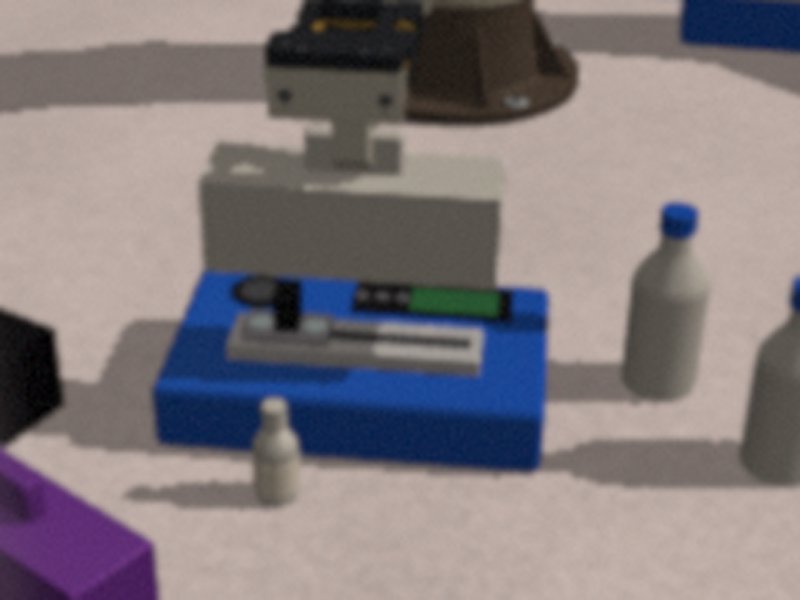

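The cover is lifted level with its rim well above the knob, which is now visible at crop (288,300). Now moving it toward the robot along tool -y and partway down.

Call:
arm_command --dp '[[0,-0.5,0],[0,-1,0],[0,-1,0],[0,-1,0],[0,-1,0],[0,-1,0],[0,-0.9,0],[0,-0.5,0],[0,0,0],[0,0,0]]' --angular '[[0,0,0],[0,0,0],[0,0,0],[0,0,0],[0,0,0],[0,0,0],[0,0,0],[0,0,0],[0,0,0],[0,0,0]]' --claw '[0,0,0,0,0,0,0,0,0,0]'

```text
clock: 7.45
position: [0.4125, 0.0463, 0.1854]
ee_rot: [2.025, 2.401, 0.001]
force: [0.8, 0.3, -1.0]
width: 0.151
gripper_force: 30.0
```

Call:
arm_command --dp '[[0,0,0.5],[0,0,0.8],[0,0,0.8],[0,0,0.8],[0,0,0.6],[0,0,0.4],[0,0,0.2],[0,0,0.1],[0,0,0],[0,0,0]]' --angular '[[0,0,0],[0,0,0],[0,0,0],[0,0,0],[0,0,0],[0,0,0],[0,0,0],[0,0,0],[0,0,0],[0,0,0]]' --claw '[0,0,0,0,0,0,0,0,0,0]'

```text
clock: 8.45
position: [0.412, 0.0461, 0.0807]
ee_rot: [2.025, 2.401, 0.001]
force: [-0.1, -0.1, -1.1]
width: 0.152
gripper_force: 30.0
```

```bash
python3 -c "
from h import *
st(tx=.412,ty=.046,tz=.067)"
```

```text
t 8.45 p [0.412  0.0461 0.0807] toolyaw 9.7 tilt [0.001 0.   ] w 0.152 gf 29.97 F [-0.05 -0.09 -1.09] F_tool [-0.08 -0.07  1.09]
dtool units [-0.005 -0.002  0.548] photo local [-0.1501  0.0002]
```

Call:
arm_command --dp '[[0,0,0.15],[0,0,0.15],[0,0,0.1],[0,0,0.05],[0,0,0.05],[0,0,0],[0,0,0]]' --angular '[[0,0,0],[0,0,0],[0,0,0],[0,0,0],[0,0,0],[0,0,0],[0,0,0]]' --claw '[0,0,0,0,0,0,0]'

```text
clock: 9.15
position: [0.4115, 0.046, 0.0678]
ee_rot: [2.026, 2.401, 0.0]
force: [-1.3, 0.6, -1.6]
width: 0.15
gripper_force: 30.0
```

Call:
arm_command --dp '[[0,0,0.04],[0,0,0.02],[0,0,0]]' --angular '[[0,0,0],[0,0,0],[0,0,0]]' --claw '[0,0,0]'

```text
clock: 9.45
position: [0.412, 0.0461, 0.0666]
ee_rot: [2.025, 2.401, 0.001]
force: [-0.3, -0.3, 4.5]
width: 0.148
gripper_force: 30.0
```

The bench pushes back with 4.5 N, so the cover is down. Releasing and going up.

Call:
arm_command --dp '[[0,0,0],[0,0,0],[0,0,0],[0,0,0],[0,0,0],[0,0,0],[0,0,0]]' --angular '[[0,0,0],[0,0,0],[0,0,0],[0,0,0],[0,0,0],[0,0,0],[0,0,0]]' --claw '[1,1,1,1,1,1,1]'

```text
clock: 10.15
position: [0.4115, 0.046, 0.0662]
ee_rot: [-2.025, -2.401, 0.0]
force: [0.1, -1.2, -0.5]
width: 0.711
gripper_force: 0.0
```

Call:
arm_command --dp '[[0,0,-0.5],[0,0,-0.9],[0,0,-0.9],[0,0,-0.9],[0,0,-0.9],[0,0,-0.7],[0,0,-0.2],[0,0,0]]' --angular '[[0,0,0],[0,0,0],[0,0,0],[0,0,0],[0,0,0],[0,0,0],[0,0,0],[0,0,0]]' --claw '[1,1,1,1,1,1,1,1]'

```text
clock: 10.95
position: [0.4118, 0.0462, 0.1915]
ee_rot: [2.025, 2.401, 0.002]
force: [-0.1, -0.0, 0.1]
width: 1.0
gripper_force: 0.0
```

```bash
python3 - <<'E'
from h import *
import pickle
st()
a=arm.get_image("top");b=arm.get_image("scene");pickle.dump((a,b),open("i1.pkl","wb"))
A=cv2.resize(a["frame"][170:290,180:340,::-1],(800,600),interpolation=cv2.INTER_CUBIC)
cv2.imwrite("pics/t1.png",A)
cv2.imwrite("pics/s1.png",cv2.resize(b["frame"][90:270,150:390,::-1],(800,600),interpolation=cv2.INTER_CUBIC))
E
```

```text
t 10.95 p [0.4118 0.0462 0.1915] toolyaw 9.72 tilt [0.001 0.001] w 1.0 gf 0.0 F [-0.1  -0.02  0.09] F_tool [-0.   -0.1  -0.09]
dtool units [-0.01   6.871  3.108] photo local [-0.1503  0.0003]
```

View pics/t1.png

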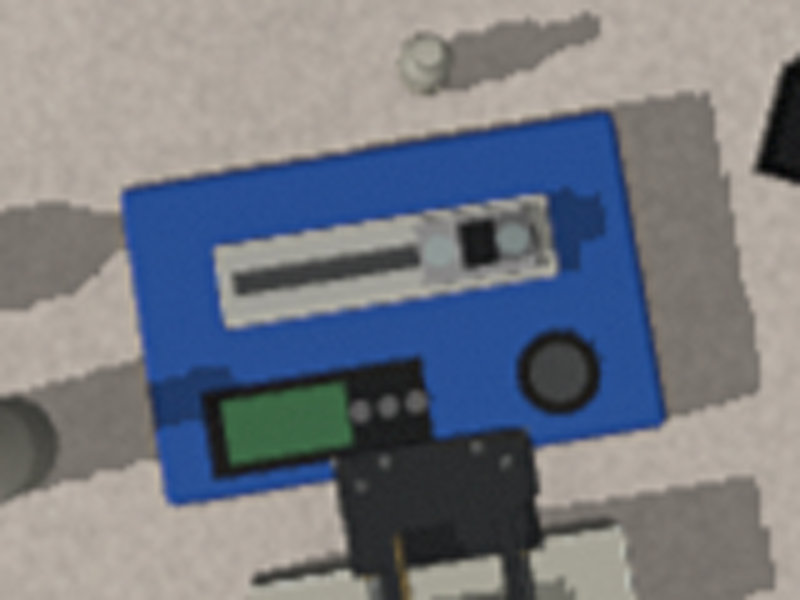

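View pics/s1.png

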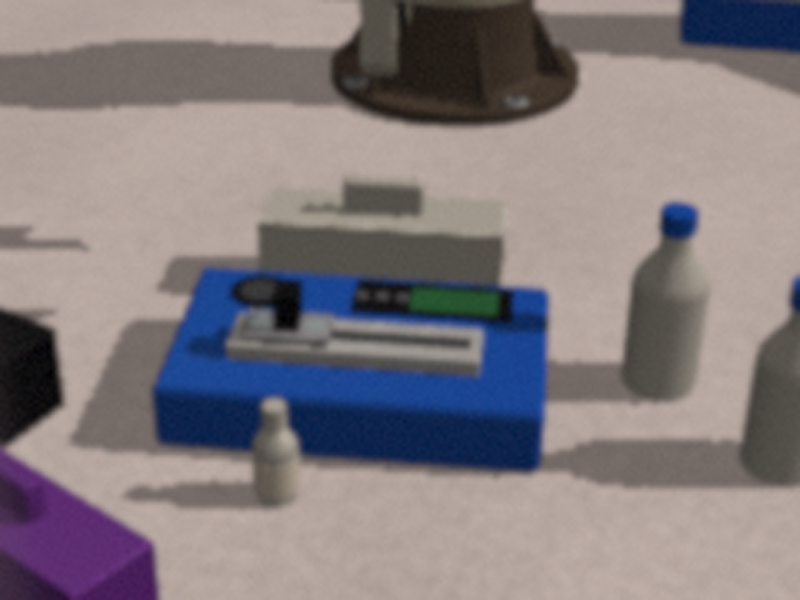

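The cover stands upright on the bench on the robot side, clear of the photometer. The knob top is at crop (480,243) in the top view, about 35×45 px, which fits 16×22 mm.

```bash
python3 - <<'E'
from h import *
import pickle
a,b=pickle.load(open("i1.pkl","rb"))
g=lambda x,y,h:onz(a,180+(x+.5)/5-.5,170+(y+.5)/5-.5,h)
k=g(480,243,.094);print("knob",k)
q=np.mean([g(*c,.048)[:2] for c in[(123,190),(610,112),(665,425),(172,505)]],0);print("photo",q)
d=k[:2]-np.array([.56,.0712]);x,y=d@[.9857,.1685],d@[-.1685,.9857];print("local",x,y,"slide",y+.05)
P=cloud(a);f=a["frame"].astype(int)
m=(abs(P[...,2]-.094)<.006)&(f.max(2)<60);v,u=np.where(m);s=(u>260)&(u<300)&(v>200)&(v<235);print(s.sum(),P[m][s].mean(0))
sl=np.linspace(0,.1,1)
st(tx=k[0],ty=k[1],tz=.075)
E
```

```text
knob [0.58767373 0.03179184 0.094     ]
photo [0.55854495 0.07171472]
local 0.020637722776450037 -0.04350764752415084 slide 0.0064923524758491655
57 [0.58835926 0.03232827 0.09380724]
t 11.05 p [0.411  0.046  0.1905] toolyaw 9.71 tilt [-0.001 -0.   ] w 1.002 gf 0.0 F [-0.13 -0.48  0.46] F_tool [-0.46 -0.21 -0.46]
dtool units [-1.75   6.875  4.611] photo local [-0.1511  0.0002]
```

Call:
arm_command --dp '[[0,0.6,0],[-0.3,1,0],[-0.3,1,0],[-0.3,1,0],[-0.3,1,0],[-0.3,1,0],[-0.24,0.9,0],[0,0.4,0],[0,0,0],[0,0,0]]' --angular '[[0,0,0],[0,0,0],[0,0,0],[0,0,0],[0,0,0],[0,0,0],[0,0,0],[0,0,0],[0,0,0],[0,0,0]]' --claw '[1,1,1,1,1,1,1,1,1,1]'

```text
clock: 12.05
position: [0.5877, 0.0323, 0.1904]
ee_rot: [-2.025, -2.4, 0.002]
force: [-0.4, 0.3, -0.0]
width: 1.001
gripper_force: 0.0
```

Call:
arm_command --dp '[[0,0,0.5],[0,0,0.9],[0,0,0.9],[0,0,0.9],[0,0,0.8],[0,0,0.5],[0,0,0.3],[0,0,0],[0,0,0]]' --angular '[[0,0,0],[0,0,0],[0,0,0],[0,0,0],[0,0,0],[0,0,0],[0,0,0],[0,0,0],[0,0,0]]' --claw '[1,1,1,1,1,1,1,1,1]'

```text
clock: 12.95
position: [0.5892, 0.0322, 0.0718]
ee_rot: [2.025, 2.401, 0.001]
force: [-0.1, 0.1, -0.2]
width: 0.998
gripper_force: 0.0
```

```bash
python3 -c "
from h import *
st(.588,.032,.071)"
```

```text
t 12.95 p [0.5892 0.0322 0.0718] toolyaw 9.7 tilt [0.001 0.   ] w 0.998 gf 0.0 F [-0.07  0.09 -0.18] F_tool [ 0.1  -0.05  0.18]
dtool units [ 0.    -0.049  0.032] photo local [ 0.0222 -0.0434]
```

Call:
arm_command --dp '[[0,0,0],[0,0,0],[0,0,0],[0,0,0],[0,0,0],[0,0,0],[0,0,0],[0,0,0],[0,0,0],[0,0,0]]' --angular '[[0,0,0],[0,0,0],[0,0,0],[0,0,0],[0,0,0],[0,0,0],[0,0,0],[0,0,0],[0,0,0],[0,0,0]]' --claw '[0,0,0,0,0,0,0,0,0,0]' --force 40

```text
clock: 13.95
position: [0.5894, 0.0323, 0.0713]
ee_rot: [2.025, 2.401, 0.001]
force: [2.0, 0.4, -2.4]
width: 0.24
gripper_force: 40.0
```

Call:
arm_command --dp '[[0,0,0],[0,0,0],[0,0,0],[0,0,0],[0,0,0]]' --angular '[[0,0,0],[0,0,0],[0,0,0],[0,0,0],[0,0,0]]' --claw '[0,0,0,0,0]'

```text
clock: 14.45
position: [0.5893, 0.0323, 0.0713]
ee_rot: [2.025, 2.401, 0.001]
force: [5.1, 1.2, -4.5]
width: 0.235
gripper_force: 40.0
```

```bash
python3 -c "
from h import *
st(.588,.032,.071)"
```

```text
t 14.45 p [0.5893 0.0323 0.0713] toolyaw 9.71 tilt [0.001 0.   ] w 0.235 gf 39.99 F [ 5.11  1.2  -4.46] F_tool [0.32 5.24 4.46]
dtool units [-0.002 -0.055  0.011] photo local [ 0.0224 -0.0433]
```

Knob held (22 mm). Slide is at about 6.5 mm. Running quickly to about 38 mm, then feeling in 1 mm steps.

Call:
arm_command --dp '[[0.1,0.02,0],[0.2,0,0],[0.2,0,0],[0.2,0,0],[0.2,0,0],[0.2,0,0],[0.1,0,0],[0.04,0,0],[0,0,0]]' --angular '[[0,0,0],[0,0,0],[0,0,0],[0,0,0],[0,0,0],[0,0,0],[0,0,0],[0,0,0],[0,0,0]]' --claw '[0,0,0,0,0,0,0,0,0]'

```text
clock: 15.35
position: [0.5841, 0.0629, 0.0713]
ee_rot: [-2.025, -2.401, 0.0]
force: [3.4, -0.1, -2.3]
width: 0.23
gripper_force: 40.0
```

```bash
python3 -c "
from h import *
st(.588,.032,.071)"
```

```text
t 15.35 p [0.5841 0.0629 0.0713] toolyaw 9.71 tilt [-0.  0.] w 0.23 gf 39.99 F [ 3.41 -0.08 -2.34] F_tool [-0.65  3.35  2.34]
dtool units [-1.245 -0.054  0.011] photo local [ 0.0223 -0.0122]
```

Call:
arm_command --dp '[[0.08,0,0],[0,0,0]]' --angular '[[0,0,0],[0,0,0]]' --claw '[0,0]'

```text
clock: 15.55
position: [0.5837, 0.0652, 0.0713]
ee_rot: [-2.025, -2.401, -0.0]
force: [3.6, 0.4, -1.5]
width: 0.236
gripper_force: 40.0
```

Call:
arm_command --dp '[[0.04,0,0],[0,0,0]]' --angular '[[0,0,0],[0,0,0]]' --claw '[0,0]'

```text
clock: 15.75
position: [0.5835, 0.0661, 0.0713]
ee_rot: [-2.025, -2.401, -0.0]
force: [3.4, 0.1, -1.1]
width: 0.238
gripper_force: 40.0
```

Call:
arm_command --dp '[[0.04,0,0],[0,0,0]]' --angular '[[0,0,0],[0,0,0]]' --claw '[0,0]'

```text
clock: 15.95
position: [0.5834, 0.067, 0.0713]
ee_rot: [-2.025, -2.401, -0.0]
force: [3.2, 0.3, -1.0]
width: 0.236
gripper_force: 40.0
```

Call:
arm_command --dp '[[0.04,0,0],[0,0,0]]' --angular '[[0,0,0],[0,0,0]]' --claw '[0,0]'

```text
clock: 16.15
position: [0.5832, 0.0682, 0.0713]
ee_rot: [-2.025, -2.401, -0.0]
force: [1.8, 0.6, -0.7]
width: 0.238
gripper_force: 40.0
```

Call:
arm_command --dp '[[0.04,0,0],[0,0,0]]' --angular '[[0,0,0],[0,0,0]]' --claw '[0,0]'

```text
clock: 16.35
position: [0.5829, 0.0696, 0.0712]
ee_rot: [-2.024, -2.401, -0.001]
force: [0.8, 2.4, 0.9]
width: 0.238
gripper_force: 40.0
```

Call:
arm_command --dp '[[0.04,0,0],[0,0,0]]' --angular '[[0,0,0],[0,0,0]]' --claw '[0,0]'

```text
clock: 16.55
position: [0.5827, 0.071, 0.0712]
ee_rot: [-2.024, -2.401, -0.001]
force: [0.8, 4.8, 2.0]
width: 0.235
gripper_force: 40.0
```

Call:
arm_command --dp '[[0.04,0,0],[0,0,0]]' --angular '[[0,0,0],[0,0,0]]' --claw '[0,0]'

```text
clock: 16.75
position: [0.5824, 0.0726, 0.0712]
ee_rot: [-2.023, -2.401, -0.002]
force: [-0.2, 7.0, 2.0]
width: 0.235
gripper_force: 40.0
```

Call:
arm_command --dp '[[0.04,0,0],[0,0,0]]' --angular '[[0,0,0],[0,0,0]]' --claw '[0,0]'

```text
clock: 16.95
position: [0.5822, 0.0737, 0.0712]
ee_rot: [-2.023, -2.402, -0.002]
force: [-0.3, 7.7, 2.3]
width: 0.237
gripper_force: 40.0
```

The ball is drawing the slide forward (+7.7 N along +y). Continuing until the pull vanishes.

Call:
arm_command --dp '[[0.04,0,0],[0,0,0]]' --angular '[[0,0,0],[0,0,0]]' --claw '[0,0]'

```text
clock: 17.15
position: [0.5822, 0.074, 0.0712]
ee_rot: [-2.024, -2.402, -0.001]
force: [-0.3, 6.2, 2.2]
width: 0.234
gripper_force: 40.0
```

Call:
arm_command --dp '[[0.04,0,0],[0,0,0]]' --angular '[[0,0,0],[0,0,0]]' --claw '[0,0]'

```text
clock: 17.35
position: [0.5822, 0.0741, 0.0712]
ee_rot: [-2.025, -2.402, -0.0]
force: [0.0, 3.4, 1.7]
width: 0.235
gripper_force: 40.0
```

```bash
python3 -c "
from h import *
st()"
```

```text
t 17.35 p [0.5822 0.0741 0.0712] toolyaw 9.73 tilt [-0.  0.] w 0.235 gf 39.99 F [0.01 3.45 1.66] F_tool [ 3.4   0.59 -1.66]
dtool units [ 0.042 -0.032 -1.711] photo local [ 0.0223 -0.0009]
```

The slide has stopped at y≈0.074 while the pull falls about 2.8 N per mm commanded, so it's in the notch. Stepping to null the force.

Call:
arm_command --dp '[[0.04,0,0],[0,0,0],[0,0,0]]' --angular '[[0,0,0],[0,0,0],[0,0,0]]' --claw '[0,0,0]'

```text
clock: 17.65
position: [0.5821, 0.0742, 0.0712]
ee_rot: [2.026, 2.401, -0.0]
force: [0.7, 1.7, 0.6]
width: 0.239
gripper_force: 40.0
```

Call:
arm_command --dp '[[0.02,0,0],[0,0,0],[0,0,0],[0,0,0],[0,0,0]]' --angular '[[0,0,0],[0,0,0],[0,0,0],[0,0,0],[0,0,0]]' --claw '[0,0,0,0,0]'

```text
clock: 18.15
position: [0.5821, 0.0745, 0.0712]
ee_rot: [2.026, 2.4, -0.001]
force: [1.4, -1.8, 1.6]
width: 0.233
gripper_force: 40.0
```

```bash
python3 - <<'E'
from h import *
st()
b=arm.get_image("scene");cv2.imwrite("pics/end.png",cv2.resize(b["frame"][90:270,150:390,::-1],(800,600),interpolation=cv2.INTER_CUBIC))
E
```

```text
t 18.15 p [0.5821 0.0745 0.0712] toolyaw 9.67 tilt [ 0.    -0.001] w 0.233 gf 39.99 F [ 1.38 -1.76  1.55] F_tool [-1.96  1.07 -1.55]
dtool units [ 0.025 -0.032 -1.71 ] photo local [ 0.0223 -0.0005]
```

View pics/end.png

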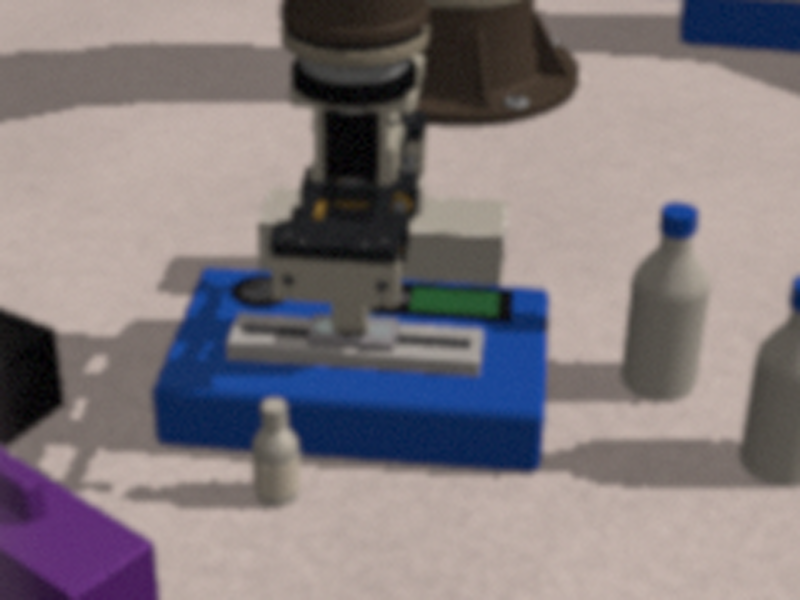

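The fingers hold the knob mid-rail, the slide is in the notch with the force through zero, and the cover stands clear and undisturbed. Handing in.

```bash
python3 -c "
from cell import arm
print(arm.sign_off())"
```

```text
the job is handed in; nothing more can be done
None
```

I handed the job in at about 18 s: the cover stands upright on the bench clear of the photometer, and the fingers hold the slide's knob with the ball in its notch (felt at about 49 mm); the sign-off returned no verdict.

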